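# Close the ink well and hold the sprung lid just below its balance point

## Task

Turn the black collar of the ink well in the chest's lid clockwise until its nose stands at the long raised locked mark, so that nothing spills, and only then raise the lid by its grip bar until it is just past its balance point (the small balls on the side arcs show it), where the spring takes over. Without letting it spring wide open or fall, ease the lid back to just below the balance point and finish there, still holding it by the bar, quite still, so that a sheet can be slipped in. Leave the other things on the table where they are.

Things in the scene. Friction and masses are not known exactly. Their poses are not given: they have to be found in the camera images.
- chest: Wooden ink chest fixed to the table, 200 mm deep (x), 260 wide (y), 90 tall to its rim. Origin: centre of its underside; +x points from its front (towards the robot, yaw within 0.3 rad) to its hinge side, z up. On either flank (y = +-140 mm) a thin steel arc of radius 80 mm about the hinge line rises 80 mm above the rim; the 13 mm steel ball on it marks the balance angle, 0.90 rad above level.
- lid (a joint): Lid angle (rad): 0 shut and level, grows as its front rises, stop at 1.5. Wooden board 195 x 258 x 12 mm, underside level with the hinge line. Spring-assisted: let go below 0.90 (balance point, underside in line with the arc balls) it falls shut, above it springs open. 1.2 N lifts the bar from shut, near balance under 0.6 N. Just past: 0.95 or more, never 1.3; just below: 0.60 to 0.85.
- lid_hinge (a point): Middle of the lid's hinge line, at the far rim: 100 mm along chest +x from the chest's centre, 90 mm above the table. The hinge line runs along the chest's y.
- lid_bar: Round metal grip bar, 12 mm thick, 98 mm long along the chest's y, on two steel end arms 55 mm in front of the lid's edge (clear above and below). Origin: its middle, 250 mm in front of the hinge line, 6 mm above the lid's underside (96 mm above the table when shut). It is a sleeve that turns freely about its own length, so fingers holding it can keep pointing down as the lid rises.
- collar (a joint): Collar angle (rad), growing clockwise seen from above. Its nose stands at the small round open mark at 0, at the locked mark (raised 18 x 6 mm brass rib on the lid, between collar and chest front) at 1.25; 1.12 to 1.38 counts as locked. Starts between 0 and 0.4, stops at -0.1 and 1.65, stays where it is left (0.06 N m of friction).
- collar_grip (a point): Grip point on the collar's axis, lid shut: 142 mm above the table, 15 mm along chest +x from its centre. Black ring 54 mm across, 18 tall, on the lid's top (102 mm up), carrying an upright blade 12 mm thick, 50 long, from 120 to 150 mm up. The blade runs along the nose's direction: chest yaw + pi + 1.25 - collar value, counterclockwise from world +x. Nose: small pointer at the ring's foot.
- ink_big: Bystander, loose: clear glass ink jar, 52 mm across, 55 mm tall, black cap, beside the chest. Origin: centre of its underside.
- ink_small: Bystander, loose: clear glass ink jar, 36 mm across, 45 mm tall, black cap, beside the chest. Origin: centre of its underside.
- vase: Bystander, loose: round plum-coloured glass vase with a green cutting, 72 mm across, 70 mm tall without leaves, beside the chest. Origin: centre of its underside.
- bird: Bystander, loose: white ceramic bird paperweight, 48 mm across, 60 mm tall, beside the chest. Origin: centre of its underside.
- pen_cup: Bystander, loose: white ceramic cup, 76 mm across, 100 mm tall, right side of the table. Origin: centre of its underside.
- stapler: Bystander, loose: black and dark steel stapler, 130 x 34 x 45 mm, left side of the table. Origin: centre of its underside.

How it is judged:
By the outcome, as a careful person would: the job done as asked, in the order asked, and still so for the second after the job is handed in, while the arm keeps its last pose, push and grip.
It also fails if it takes over 56 s, if anything falls off the work surface, if the arm or the gripper's body presses on something with over 40 N, if the wrist force passes 120 N, or if a joint passes its speed limit or range.

## Robot

A 6-joint arm with a two-finger parallel gripper is mounted at the origin on the work surface. World frame = base frame: x ahead of the robot, y to its left, z up, the work surface at z = 0. Lengths are in mm, angles in rad, forces in N, time in s.
With the tool pointing down it reaches from about 250 to 850 mm from the base axis. Payload 12.5 kg.
Tool frame: the origin (TCP) lies between the finger pads; the fingertips stand 19 mm ahead of it and the grasp point (between the pads) is the TCP (r.tips_ahead is the distance from the TCP to the fingertips, in mm); z points along the fingers, y is the line along which they close (so a half turn about z gives the same grasp; the last joint's range is limited). The gripper opens to 93 mm and grips with 3 to 60 N. Pads are 15 mm wide; open, the fingers measure 128 mm over their backs; the gripper's body (75 mm by 188 mm) begins 65 mm behind the grasp point.
Start: joints at [1.139, 0.351, 1.652, -0, 1.139, -0.085], TCP at [186.908, 517.252, 237.633] pointing down, gripper open.
Joint ranges: [-2.75, 2.75], [-0.79, 2.1], [0.01, 2.65], [-1.57, 4.71], [0.07, 3.14], [-2.87, 2.87]. Speed limits (rad/s): [2.22, 2.22, 2.79, 3.14, 3.14, 3.14].

## Interface

Orientations are given as a unit quaternion [x, y, z, w].
In Python, from cell import r gives the robot as it stands.
- The arm moves only by the shell command python3 -m inch 'ROWS' [FORCE]. ROWS is JSON, one flat list of numbers, 7 for each row, row after row: the closure, from -1 (fully open) to 1 (shut), then the shift along the tool's x, y, z as a fraction of full scale, then the turn, a rotation vector about the tool's x, y, z as a fraction of full scale. In form: [gripper, tx, ty, tz, wx, wy, wz, gripper, tx, ty, tz, wx, wy, wz, ...]. A call has 1 to 8 rows; each row is the pose to reach, as a shift and turn from the pose commanded when the call began, along the tool's axes at that moment; what a row does not reach only later rows make up. Full scale, the value 1, is 150 mm for a shift and 0.5 rad for a turn. A row lasts 1/8 s, in which the tool goes at most 62.5 mm and 10.7 degrees, less where a joint would pass 70% of its speed; a pose out of reach is approached as far as the arm can. A call with a number of a shift or a turn outside -1 to 1 is refused whole. A call with a gripper value outside its range is refused whole. The fingers move at their own pace and stop on an object; FORCE is the grip in N (left out, the last holds). Time passes only in rows, so rows that repeat a pose let the fingers close. It gives the time, the measured TCP pose, the force, the opening and the grip force at its end, in the units of the state.
- r.state(): the state, without advancing time (a new reading comes with each control period).
- r.camera(name): name is "side" or "top" or "wrist"; returns a dict with "pixels" (384x512x3 uint8, blue, green, red), "mtx" (3x3 intrinsics, pixels), "extrinsics" (4x4, takes a point from world to camera coordinates). Camera axes: x right, y up, looking along -z (the intrinsics and any distortion apply to the point x, -y, -z); pixel columns grow to the right and rows downward; lengths in mm; the calibration is good to about 2 mm. A picture is of the moment at which its call begins. There is no depth.
- r.job_done(): hands the job in; it is judged then, once.
The state is a dict: "t": time; "joint_positions": joint angles; "dq": joint speeds; "effort": joint torques, N m; "eef_pos": TCP position; "ee_rot": TCP orientation; "ft_force": force on the tool from outside, world axes, zero at the start; "torque": the same for the moment, N m; "finger_gap": opening from 0.0 (shut) to 1.0 (fully open); "grasp_force": force on a finger pad.
Only numpy, scipy, OpenCV 4.12 (cv2) and the standard library are available. Lean on these libraries where they do the work, as an engineer would, in place of code of your own. Each camera call takes 0.05 s, during which the arm holds its last target. There are 200 camera calls.

## Working session

There is one attempt and no reset: what is moved stays moved. The work goes in short steps, Python scripts to look and compute and a shell command to move; the robot and the scene stay as the last step left them, time stands still between calls to the robot, and variables do not carry over. Pictures are saved under pics/ and viewed, at most 10 in all, crops included, and the job is handed in when it is done.

```bash
ls; mkdir -p pics
python3 - <<'E'
from cell import r
import cv2,numpy as np
s=r.state();print(s['t'],s['eef_pos'],s['ee_rot'],s['ft_force'],s['finger_gap'])
ims=[]
for n in ("side","top","wrist"):
    c=r.camera(n);cv2.imwrite(f'pics/{n}0.png',c['pixels']);np.savez(f'pics/{n}0.npz',**c)
    print(n,np.round(c['mtx'],1).tolist(),np.round(c['extrinsics'],3).tolist())
    ims.append(c['pixels'])
E
```

```text
pics
0.0 [186.81037813 516.96539144 237.12433942] [ 1.72523602e-01  9.85005222e-01 -5.53339825e-04 -1.17287815e-04] [ 0.67435471 -0.28767253  0.68155926] 1.0015207774361747
side [[410.9, 0.0, 253.2], [0.0, 410.9, 194.5], [0.0, 0.0, 1.0]] [[-0.984, -0.178, 0.001, 517.459], [0.112, -0.619, 0.778, -121.577], [-0.138, 0.765, 0.629, -1320.581], [0.0, 0.0, 0.0, 1.0]]
top [[418.0, 0.0, 253.6], [0.0, 418.0, 193.1], [0.0, 0.0, 1.0]] [[-0.009, -1.0, -0.02, 65.288], [0.997, -0.011, 0.073, -517.719], [-0.074, -0.02, 0.997, -1609.847], [0.0, 0.0, 0.0, 1.0]]
wrist [[279.9, 0.0, 251.6], [0.0, 279.9, 191.8], [0.0, 0.0, 1.0]] [[0.341, 0.94, -0.001, -549.554], [-0.911, 0.33, -0.247, 28.641], [-0.232, 0.085, 0.969, -389.855], [0.0, 0.0, 0.0, 1.0]]
```

View pics/top0.png

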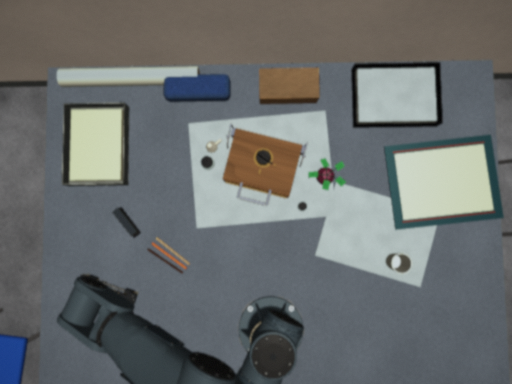

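View pics/side0.png

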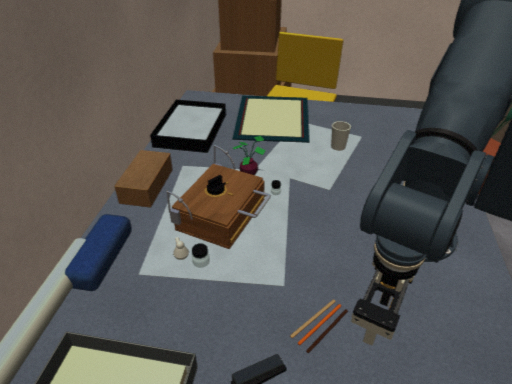

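The top view shows the chest lid (about 223–307, 128–197), the collar near (264,157) and the bar near (254,199). The side view agrees, with the collar at (215,187). Next I'll measure the lid.

```bash
cat > h.py <<'E'
import numpy as np,cv2
from scipy.spatial.transform import Rotation as R
def ray(c,u,v):
    E=c['extrinsics'];K=c['mtx'];d=np.linalg.inv(K)@[u,v,1.];d=np.array([d[0],-d[1],-d[2]])
    return -E[:3,:3].T@E[:3,3],E[:3,:3].T@d
def onz(c,u,v,z):
    o,d=ray(c,u,v);return o+d*(z-o[2])/d[2]
def proj(c,p):
    q=c['extrinsics'][:3,:3]@p+c['extrinsics'][:3,3];q=c['mtx']@[q[0],-q[1],-q[2]];return q[:2]/q[2]
def chest(cx,cy,yaw):
    T=np.eye(4);T[:3,:3]=R.from_euler('z',yaw).as_matrix();T[:3,3]=[cx,cy,0];return T
def pt(T,x,y,z): return (T@[x,y,z,1])[:3]
E
python3 - <<'E'
from h import *
c=dict(np.load('pics/top0.npz'));im=c['pixels']
hsv=cv2.cvtColor(im,cv2.COLOR_BGR2HSV)
m=cv2.inRange(hsv,(3,90,50),(20,255,255));m[:, :200]=0;m[:110]=0;m[210:]=0;m[:,312:]=0
m=cv2.morphologyEx(m,cv2.MORPH_CLOSE,np.ones((9,9)))
k=max(cv2.findContours(m,0,2)[0],key=cv2.contourArea)
w=np.array([onz(c,u,v,102)[:2] for u,v in k[:,0]],np.float32)
rc=cv2.minAreaRect(w);print(rc)
print(cv2.boxPoints(rc).round())
print('collar',onz(c,264,157,145),'bar',onz(c,254,199,96))
E
python3 -c "
import cv2
i=cv2.imread('pics/top0.png')[105:225,190:350];cv2.imwrite('pics/t0c.png',cv2.resize(i,None,fx=5,fy=5,interpolation=2))"
```

```text
((624.5455322265625, 27.268508911132812), (252.71189880371094, 202.56768798828125), 75.00369262695312)
[[ 494.  -69.]
 [ 690. -121.]
 [ 755.  123.]
 [ 559.  176.]]
collar [639.67397389  18.48476852 145.        ] bar [490.7248127  57.0530407  96.       ]
```

View pics/t0c.png

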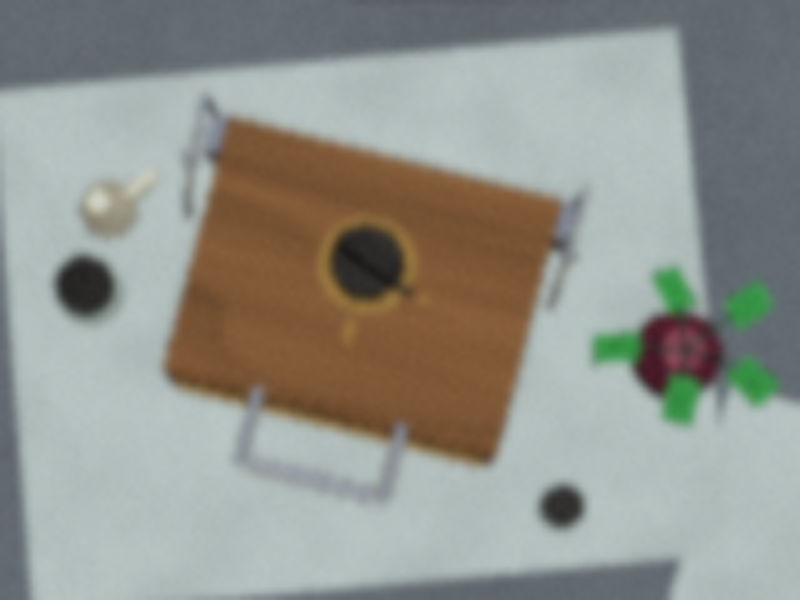

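The lid rectangle (about 203 x 253 against 195 x 258) puts the chest at roughly (626, 27) with yaw -0.26. The blade and nose point at the open mark, so the collar is near 0. I'll go above the collar and line up there.

```bash
python3 -m inch '[-1,-1,-0.52,0,0,0,0, -1,-1,-0.52,0,0,0,0, -1,-1,-0.52,0,0,0,0, -1,-1,-0.52,0,0,0,0]'
python3 -m inch '[-1,-1,-0.52,0,0,0,0, -1,-1,-0.52,0,0,0,0, -1,-1,-0.52,0,0,0,0, -1,-1,-0.52,0,0,0,0]' | tail -c 300
python3 -m inch '[-1,-1,-0.52,0,0,0,0, -1,-1,-0.52,0,0,0,0, -1,-1,-0.52,0,0,0,0, -1,-1,-0.52,0,0,0,0]'| tail -c 300
python3 -m inch '[-1,-0.95,-0.5,0,0,0,0, -1,-0.95,-0.5,0,0,0,0, -1,-0.95,-0.5,0,0,0,0, -1,-0.95,-0.5,0,0,0,0]'| tail -c 300
python3 -m inch '[-1,0,0,0,0,0,1, -1,0,0,0,0,0,1, -1,0,0,0,0,0,1, -1,0,0,0,0,0,1]'| tail -c 300
python3 -m inch '[-1,0,0,0,0,0,1, -1,0,0,0,0,0,1, -1,0,0,0,0,0,1, -1,0,0,0,0,0,1]'| tail -c 300
python3 -m inch '[-1,0,0,0,0,0,1, -1,0,0,0,0,0,1, -1,0,0,0,0,0,1, -1,0,0,0,0,0,1]'| tail -c 300
python3 -m inch '[-1,0,0,0,0,0,0.6, -1,0,0,0,0,0,0.6, -1,0,0,0,0,0,0.6, -1,0,0,0,0,0,0.6]'| tail -c 300
python3 - <<'E'
from cell import r
from h import *
s=r.state();print(s['t'],s['eef_pos'],s['joint_positions']);M=R.from_quat(s['ee_rot']).as_matrix();print(M.round(3))
c=r.camera('wrist');np.savez('pics/w1.npz',**c);cv2.imwrite('pics/w1.png',c['pixels'])
E
```

```text
t: 0.65
eef_pos: [302.9, 391.3, 237.6]
ee_rot: [0.174, 0.985, -0.0, 0.0]
ft_force: [0.0, 0.7, -0.6]
finger_gap: 0.999
grasp_force: 0.0
t: 1.15
eef_pos: [417.1, 267.7, 237.5]
ee_rot: [0.174, 0.985, -0.0, -0.0]
ft_force: [0.2, 0.6, -0.3]
finger_gap: 1.0
grasp_force: 0.0
t: 1.65
eef_pos: [531.4, 144.0, 237.2]
ee_rot: [0.173, 0.985, 0.0, -0.0]
ft_force: [-0.2, -0.1, -0.7]
finger_gap: 1.0
grasp_force: 0.0
t: 2.15
eef_pos: [639.5, 25.9, 236.9]
ee_rot: [0.173, 0.985, 0.0, -0.0]
ft_force: [-0.2, 0.3, 1.1]
finger_gap: 1.0
grasp_force: 0.0
t: 2.65
eef_pos: [638.2, 27.7, 237.7]
ee_rot: [0.409, 0.912, 0.0, -0.0]
ft_force: [-0.1, 0.2, -0.7]
finger_gap: 0.999
grasp_force: 0.0
t: 3.15
eef_pos: [638.6, 26.6, 237.7]
ee_rot: [0.622, 0.783, -0.0, -0.0]
ft_force: [-0.2, 0.6, -0.5]
finger_gap: 1.0
grasp_force: 0.0
t: 3.65
eef_pos: [638.9, 26.0, 237.7]
ee_rot: [0.796, 0.605, -0.0, -0.0]
ft_force: [-0.3, 0.1, -1.0]
finger_gap: 0.999
grasp_force: 0.0
t: 4.15
eef_pos: [639.0, 25.4, 237.6]
ee_rot: [0.878, 0.479, -0.0, -0.0]
ft_force: [1.2, -0.8, -0.9]
finger_gap: 1.001
grasp_force: 0.0
4.15 [639.03439814  25.43959207 237.64626004] [-3.29849241e-02  5.14469038e-01  1.40221510e+00  1.78075397e-06
  1.22495421e+00  5.37870787e-01]
[[ 0.54   0.841 -0.   ]
 [ 0.841 -0.54   0.   ]
 [-0.    -0.    -1.   ]]
```

View pics/w1.png

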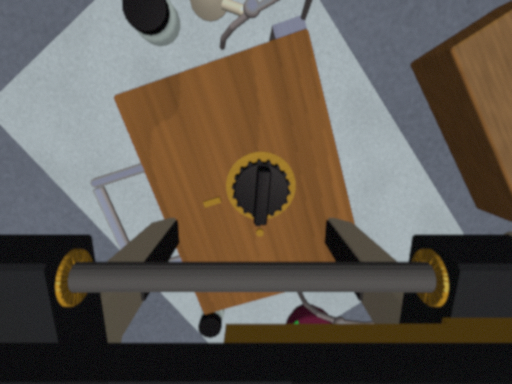

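Wrist view: the ring is at about (262,187), the blade runs (263,168)–(261,222), the locked rib is at (211,203), lid corners are at (117,97) and (305,30), and a bar corner is at (97,182).

Run:
```python
from h import *
c=dict(np.load('pics/w1.npz'))
im=c['pixels'];g=cv2.cvtColor(im,cv2.COLOR_BGR2GRAY)
f=onz(c,117,97,102);b=onz(c,305,30,102)
print('corners',f,b,np.linalg.norm(f-b),'yaw',np.arctan2(*(b-f)[1::-1]))
a1=onz(c,263,168,150);a2=onz(c,261,222,150);print('blade',a1,a2,(a1+a2)/2,np.linalg.norm(a1-a2),np.arctan2(*(a2-a1)[1::-1]))
k,_=cv2.findContours(((cv2.inRange(cv2.cvtColor(im,cv2.COLOR_BGR2HSV),(15,120,80),(32,255,255)))),0,2)
for q in k:
    if cv2.contourArea(q)>15:
        (u,v),rad=cv2.minEnclosingCircle(q);print(round(u),round(v),round(rad,1),onz(c,u,v,103).round(1))
print('open mark',onz(c,260,233,104),'rib',onz(c,211,203,105),'barcorner',onz(c,97,182,96))
yaw=np.arctan2(*(b-f)[1::-1]);T=chest(0,0,yaw)
# chest origin from corners: hinge edge corner at (100,129), front (-95,129)
o=((f-pt(T,-95,129,0))+(b-pt(T,100,129,0)))/2;print('origin',o,'collar',o+pt(T,15,0,0),'bar',o+pt(T,-150,0,0))
```

```text
corners [579.14184485 171.11309664 102.        ] [760.08609864 123.53648905 102.        ] 187.09451239731663 yaw -0.2571154011900996
blade [663.05351225  44.64205375 150.        ] [635.67286973   4.48076005 150.        ] [649.36319099  24.5614069  150.        ] 48.60688322442281 -2.1691802426122893
231 294 34.0 [552.3 -66.  103. ]
437 280 25.7 [ 757.5 -178.1  103. ]
73 278 29.6 [413.   46.5 103. ]
243 155 139.2 [650.3  59.4 103. ]
511 100 91.5 [895.5 -36.4 103. ]
open mark [620.16662494 -20.84544221 104.        ] rib [595.32534271  35.51554503 105.        ] barcorner [504.67043851 118.15768669  96.        ]
origin [634.39250571  23.20107098 102.        ] collar [648.89941867  19.3866934  102.        ] bar [489.3233761  61.3448468 102.       ]
```

```bash
python3 -m inch '[-1,0.013,0.063,0,0,0,0.05, -1,0.013,0.063,0.2,0,0,0.05, -1,0.013,0.063,0.4,0,0,0.05, -1,0.013,0.063,0.55,0,0,0.05, -1,0.013,0.063,0.62,0,0,0.05, -1,0.013,0.063,0.62,0,0,0.05]'
python3 -m inch '[0.3,0,0,0,0,0,0, 1,0,0,0,0,0,0, 1,0,0,0,0,0,0, 1,0,0,0,0,0,0, 1,0,0,0,0,0,0, 1,0,0,0,0,0,0, 1,0,0,0,0,0,0]' 12
python3 -m inch '[1,0,0,0,0,0,0, 1,0,0,0,0,0,0, 1,0,0,0,0,0,0, 1,0,0,0,0,0,0]' 12
python3 - <<'E'
from cell import r
import cv2
cv2.imwrite('pics/w2.png',r.camera('wrist')['pixels']);s=r.state();print(s['eef_pos'],s['torque'],s['finger_gap']*93)
E
```

```text
t: 4.95
eef_pos: [648.3, 21.6, 144.4]
ee_rot: [0.885, 0.466, -0.0, -0.0]
ft_force: [0.1, -0.7, -1.0]
finger_gap: 1.001
grasp_force: 0.0
t: 5.82
eef_pos: [648.1, 21.8, 144.6]
ee_rot: [0.885, 0.466, -0.0, -0.0]
ft_force: [-0.2, 0.1, -0.4]
finger_gap: 0.297
grasp_force: 0.0
t: 6.32
eef_pos: [647.7, 21.9, 144.6]
ee_rot: [0.885, 0.466, -0.0, -0.0]
ft_force: [-4.2, 2.0, 3.0]
finger_gap: 0.129
grasp_force: 11.9
[647.70969598  21.93748933 144.58976667] [ 0.31784506  0.99625617 -0.00938392] 11.943991502243223
```

View pics/w2.png

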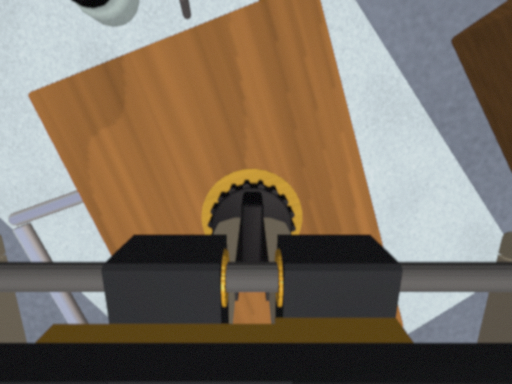

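The blade is held: gap is 12 mm and force is balanced. Turning it clockwise by 1.24 rad.

```bash
python3 -m inch '[1,0,0,0,0,0,0.2, 1,0,0,0,0,0,0.4, 1,0,0,0,0,0,0.6, 1,0,0,0,0,0,0.8, 1,0,0,0,0,0,1, 1,0,0,0,0,0,1]' 20
python3 -m inch '[1,0,0,0,0,0,0.2, 1,0,0,0,0,0,0.4, 1,0,0,0,0,0,0.6, 1,0,0,0,0,0,0.8, 1,0,0,0,0,0,1, 1,0,0,0,0,0,1]' 20
python3 -m inch '[1,0,0,0,0,0,0.2, 1,0,0,0,0,0,0.4, 1,0,0,0,0,0,0.48, 1,0,0,0,0,0,0.48, 1,0,0,0,0,0,0.48]' 20
python3 -m inch '[0.6,0,0,0,0,0,0, 0.3,0,0,0,0,0,0, 0,0,0,0,0,0,0, -0.2,0,0,0,0,0,0, -0.2,0,0,0,0,0,0, -0.2,0,0,0,0,0,0]' 20
python3 -m inch '[-0.2,0,0,-0.4,0,0,0, -0.2,0,0,-0.8,0,0,0, -0.2,0,0,-0.8,0,0,0, -0.2,0,0,-0.8,0,0,0]' 20
python3 - <<'E'
from cell import r
from h import *
s=r.state();print(s['t'],s['eef_pos'],s['joint_positions']);M=R.from_quat(s['ee_rot']).as_matrix();print(M.round(3))
c=r.camera('wrist');np.savez('pics/w3.npz',**c);cv2.imwrite('pics/w3.png',c['pixels'])
E
```

```text
t: 7.12
eef_pos: [647.6, 22.1, 144.6]
ee_rot: [0.973, 0.232, -0.001, -0.0]
ft_force: [-6.6, 2.5, 2.6]
finger_gap: 0.13
grasp_force: 19.9
t: 7.88
eef_pos: [647.5, 22.2, 144.6]
ee_rot: [1.0, -0.016, -0.001, -0.0]
ft_force: [-5.6, 3.7, 3.6]
finger_gap: 0.125
grasp_force: 19.9
t: 8.5
eef_pos: [647.6, 22.3, 144.6]
ee_rot: [0.991, -0.135, -0.001, -0.0]
ft_force: [-6.3, 3.8, 3.5]
finger_gap: 0.128
grasp_force: 19.9
t: 9.25
eef_pos: [648.1, 21.7, 144.6]
ee_rot: [0.991, -0.135, 0.0, 0.0]
ft_force: [-0.3, -0.1, 0.1]
finger_gap: 0.597
grasp_force: 0.0
t: 9.75
eef_pos: [647.8, 21.8, 264.0]
ee_rot: [0.991, -0.135, -0.0, 0.0]
ft_force: [-0.1, 0.1, -0.3]
finger_gap: 0.598
grasp_force: 0.0
9.75 [647.77669917  21.75246546 263.96276739] [-3.82302744e-02  5.09641597e-01  1.34469925e+00 -1.92513963e-05
  1.28801254e+00  1.80277461e+00]
[[ 0.964 -0.267 -0.001]
 [-0.267 -0.964  0.   ]
 [-0.001  0.    -1.   ]]
```

View pics/w3.png

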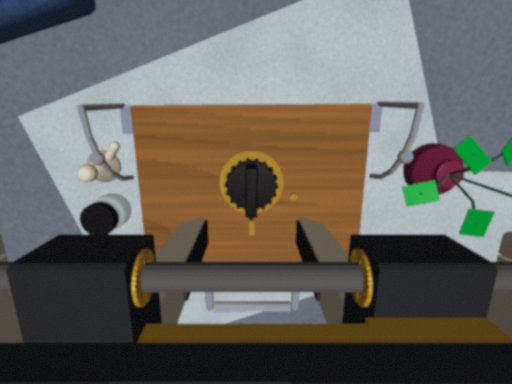

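The nose points straight at the rib (251,228), so the collar is locked. Now I'll move to the bar and turn the jaws to close along chest x.

```bash
python3 - <<'E'
from h import *
c=dict(np.load('pics/w3.npz'))
print('bar mid',onz(c,253,304,96),'ends',onz(c,209,302,96),onz(c,297,302,96));p=onz(c,131,105,102);q=onz(c,370,105,102);d=p-q;print(p,q,np.linalg.norm(d),np.arctan2(-d[0],d[1]))
print('collar',onz(c,251,182,110),'rib',onz(c,251,228,105))
E
python3 -m inch '[-0.2,-0.3,0,0,0,0,0, -0.2,-0.7,0,0,0,0,0, -0.2,-1,0,0,0,0,0, -0.2,-1,0,0,0,0,0]' 20 >/dev/null
python3 -m inch '[-0.2,0,0,0,0,0,-0.8, -0.2,0,0,0,0,0,-0.8, -0.2,0,0,0,0,0,-0.8, -0.2,0,0,0,0,0,-0.8]' > /dev/null
python3 -m inch '[-0.2,0,0,0,0,0,-0.8, -0.2,0,0,0,0,0,-0.8, -0.2,0,0,0,0,0,-0.8, -0.2,0,0,0,0,0,-0.8]' > /dev/null
python3 -m inch '[-0.2,0,0,0,0,0,-0.8, -0.2,0,0,0,0,0,-0.8, -0.2,0,0,0,0,0,-0.8, -0.2,0,0,0,0,0,-0.8]' > /dev/null
python3 -m inch '[-0.2,0,0,0,0,0,-0.74, -0.2,0,0,0,0,0,-0.74, -0.2,0,0,0,0,0,-0.74, -0.2,0,0,0,0,0,-0.74]'
python3 - <<'E'
from cell import r
from h import *
s=r.state();print(s['t'],s['eef_pos'],s['joint_positions']);M=R.from_quat(s['ee_rot']).as_matrix();print(M.round(3))
c=r.camera('wrist');np.savez('pics/w4.npz',**c);cv2.imwrite('pics/w4.png',c['pixels'])
E
```

```text
bar mid [491.01913026  63.53759023  96.        ] ends [509.11011519 117.55472172  96.        ] [478.66027144   7.94059126  96.        ]
[762.89758529 122.16670842 102.        ] [ 695.2308184  -121.22234302  102.        ] 252.62031134433826 -0.2711707264881578
collar [650.39358832  21.80323158 110.        ] rib [596.38804379  36.85724777 105.        ]
t: 12.3
eef_pos: [503.5, 61.8, 264.6]
ee_rot: [0.798, 0.603, -0.0, -0.0]
ft_force: [0.9, 0.1, -0.3]
finger_gap: 0.6
grasp_force: 0.0
12.3 [503.527778    61.79589359 264.63399168] [3.03224630e-02 2.44509129e-01 1.72716599e+00 6.82093045e-06
 1.16993322e+00 3.07107233e-01]
[[ 0.273  0.962 -0.   ]
 [ 0.962 -0.273  0.   ]
 [ 0.    -0.    -1.   ]]
```

View pics/w4.png

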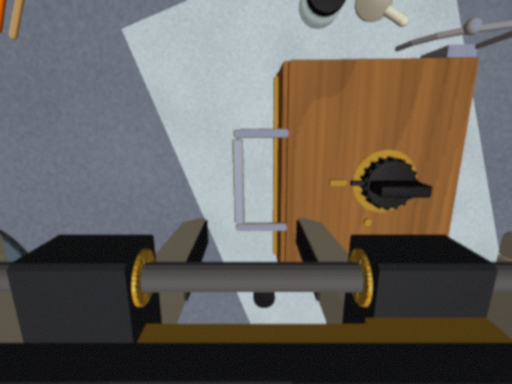

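Run:
```python
from h import *
c=dict(np.load('pics/w4.npz'))
a=onz(c,239,132,96);b=onz(c,239,227,96);print(a,b,np.linalg.norm(a-b),'mid',(a+b)/2)
m=(a+b)/2;d=m-[503.5,61.8,96];M=np.array([[.273,.962],[.962,-.273]]);print('tool shift',(M.T@d[:2]),(M.T@d[:2])/150)
d=np.array([487.7,65.5])-[503.5,61.8];print('alt',M.T@d)
```

```text
[505.66011088 119.24458949  96.        ] [473.79164633  11.97468374  96.        ] 111.90367157500793 mid [489.7258786   65.60963662  96.        ]
tool shift [ -0.09546472 -14.29073558] [-0.00063643 -0.09527157]
alt [ -0.754  -16.2097]
```

```bash
python3 -m inch '[0.2,0,-0.1,0.2,0,0,0, 0.2,0,-0.1,0.4,0,0,0, 0.2,0,-0.1,0.7,0,0,0, 0.2,0,-0.1,0.7,0,0,0]' 20
python3 -m inch '[0.2,0,0,0.15,0,0,0, 0.2,0,0,0.3,0,0,0, 0.2,0,0,0.412,0,0,0, 0.2,0,0,0.412,0,0,0, 0.2,0,0,0.412,0,0,0]' 20
python3 -m inch '[1,0,0,0,0,0,0, 1,0,0,0,0,0,0, 1,0,0,0,0,0,0, 1,0,0,0,0,0,0, 1,0,0,0,0,0,0, 1,0,0,0,0,0,0]' 15
python3 -m inch '[1,0,0,0,0,0,0, 1,0,0,0,0,0,0]' 30
```

```text
t: 12.85
eef_pos: [487.6, 65.7, 157.6]
ee_rot: [0.797, 0.604, -0.002, -0.002]
ft_force: [0.7, -0.4, 0.7]
finger_gap: 0.403
grasp_force: 0.0
t: 13.48
eef_pos: [490.0, 65.9, 99.4]
ee_rot: [0.796, 0.605, 0.001, 0.001]
ft_force: [-0.4, -0.0, 0.1]
finger_gap: 0.4
grasp_force: 0.0
t: 14.22
eef_pos: [488.7, 65.9, 97.7]
ee_rot: [0.796, 0.605, -0.0, -0.0]
ft_force: [-3.4, 2.3, 2.3]
finger_gap: 0.124
grasp_force: 15.0
t: 14.48
eef_pos: [488.8, 65.9, 97.7]
ee_rot: [0.796, 0.605, -0.0, -0.0]
ft_force: [-3.4, 2.4, 2.6]
finger_gap: 0.115
grasp_force: 30.0
```

Run:
```python
import numpy as np
P=lambda t:np.array([250*(1-np.cos(t))+6*np.sin(t),-(250*np.sin(t)-6*(1-np.cos(t)))])/150
for a in (0,.35,.7): print([(P(a+.05*k)-P(a)).round(3).tolist() for k in range(1,8)])
print([(P(1.05-.05*k)-P(1.05)).round(3).tolist() for k in range(1,8)])
```

```text
[[0.004, -0.083], [0.012, -0.166], [0.025, -0.249], [0.041, -0.33], [0.062, -0.411], [0.086, -0.491], [0.115, -0.569]]
[[0.032, -0.077], [0.069, -0.152], [0.108, -0.225], [0.152, -0.296], [0.199, -0.365], [0.249, -0.431], [0.303, -0.495]]
[[0.057, -0.061], [0.116, -0.119], [0.179, -0.174], [0.244, -0.226], [0.312, -0.275], [0.382, -0.32], [0.454, -0.361]]
[[-0.072, 0.042], [-0.142, 0.087], [-0.21, 0.135], [-0.275, 0.187], [-0.338, 0.242], [-0.398, 0.3], [-0.454, 0.361]]
```

```bash
python3 -m inch '[1,0,0.004,-0.083,0,0,0, 1,0,0.012,-0.166,0,0,0, 1,0,0.025,-0.249,0,0,0, 1,0,0.041,-0.33,0,0,0, 1,0,0.062,-0.411,0,0,0, 1,0,0.086,-0.491,0,0,0, 1,0,0.115,-0.569,0,0,0, 1,0,0.115,-0.569,0,0,0]' 35
python3 - <<'E'
from cell import r
from h import *
s=r.state();print(s['eef_pos'],s['ft_force'],s['torque'],s['finger_gap']*93)
c=r.camera('side');np.savez('pics/s5.npz',**c);cv2.imwrite('pics/s5.png',cv2.resize(c['pixels'][100:280,130:330],None,fx=3,fy=3))
E
```

```text
t: 15.48
eef_pos: [505.8, 61.2, 184.7]
ee_rot: [0.796, 0.605, 0.0, 0.0]
ft_force: [-4.6, 4.3, 1.3]
finger_gap: 0.116
grasp_force: 35.0
[505.83524286  61.23521957 184.73459039] [-4.60868283  4.32399758  1.33846578] [0.58572592 0.92347911 0.01117325] 10.778698477885278
```

View pics/s5.png

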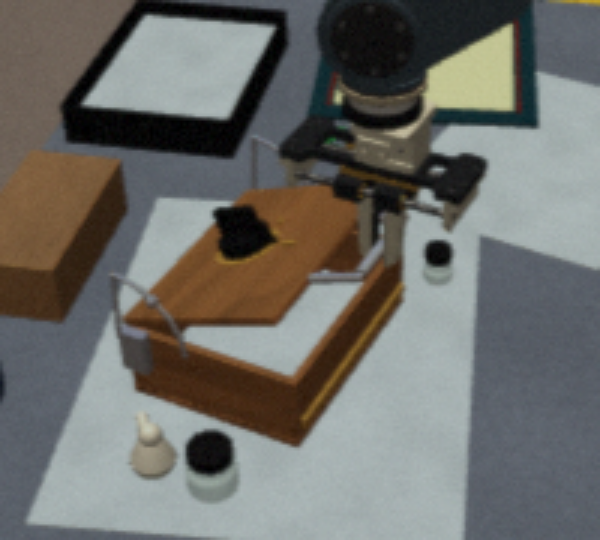

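The lid is rising with the bar held, and the forces are small. I'll carry on past balance.

```bash
python3 -m inch '[1,0,0.032,-0.077,0,0,0, 1,0,0.069,-0.152,0,0,0, 1,0,0.108,-0.225,0,0,0, 1,0,0.152,-0.296,0,0,0, 1,0,0.199,-0.365,0,0,0, 1,0,0.249,-0.431,0,0,0, 1,0,0.303,-0.495,0,0,0, 1,0,0.303,-0.495,0,0,0]' 35
python3 -m inch '[1,0,0.057,-0.061,0,0,0, 1,0,0.116,-0.119,0,0,0, 1,0,0.179,-0.174,0,0,0, 1,0,0.244,-0.226,0,0,0, 1,0,0.312,-0.275,0,0,0, 1,0,0.382,-0.32,0,0,0, 1,0,0.454,-0.361,0,0,0, 1,0,0.454,-0.361,0,0,0]' 35
python3 -m inch '[1,0,0,0,0,0,0, 1,0,0,0,0,0,0]' 35
python3 - <<'E'
from cell import r
from h import *
s=r.state();p=s['eef_pos'];print(p,s['ft_force'],s['finger_gap']*93)
# lid angle from TCP relative to hinge
h0=np.array([488.8,65.9])+250*np.array([np.cos(-.268),np.sin(-.268)])
print('angle',np.arctan2(p[2]-90,np.linalg.norm(h0-p[:2]))-np.arctan2(6,250), 'radius',np.hypot(p[2]-90,np.linalg.norm(h0-p[:2])))
c=r.camera('side');np.savez('pics/s6.npz',**c);cv2.imwrite('pics/s6.png',cv2.resize(c['pixels'][100:280,130:330],None,fx=3,fy=3))
E
```

```text
t: 16.52
eef_pos: [550.4, 49.2, 259.2]
ee_rot: [0.796, 0.605, 0.001, 0.001]
ft_force: [-4.7, 6.1, 3.6]
finger_gap: 0.119
grasp_force: 35.0
t: 17.52
eef_pos: [616.4, 31.3, 312.9]
ee_rot: [0.796, 0.605, 0.002, 0.001]
ft_force: [1.5, 7.2, 1.9]
finger_gap: 0.12
grasp_force: 35.0
t: 17.77
eef_pos: [615.8, 31.4, 312.6]
ee_rot: [0.796, 0.605, 0.002, 0.0]
ft_force: [1.1, 6.5, 1.4]
finger_gap: 0.118
grasp_force: 35.0
[615.79087462  31.42589878 312.55467453] [1.12221502 6.48763925 1.42252285] 10.993851075630118
angle 1.0578294715707948 radius 252.09620288275212
```

View pics/s6.png

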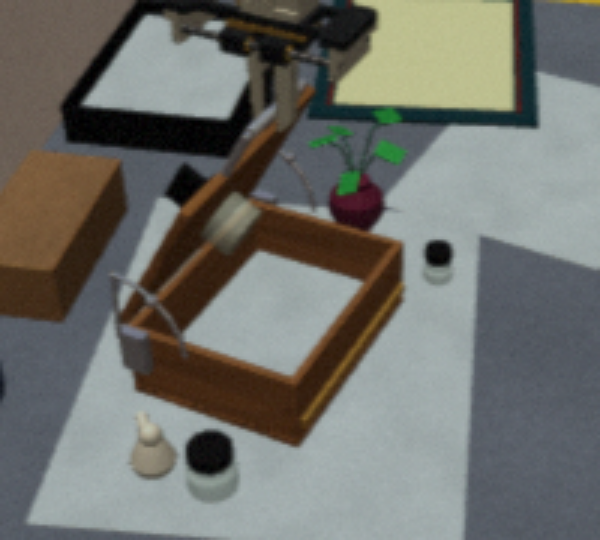

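The lid is at about 1.05, past the ball on its arc, and still held. I'll ease back to about 0.75 and settle there.

```bash
python3 -m inch '[1,0,-0.036,0.021,0,0,0, 1,0,-0.072,0.042,0,0,0, 1,0,-0.107,0.064,0,0,0, 1,0,-0.142,0.087,0,0,0, 1,0,-0.176,0.111,0,0,0, 1,0,-0.21,0.135,0,0,0, 1,0,-0.243,0.161,0,0,0, 1,0,-0.275,0.187,0,0,0]' 35 >/dev/null
python3 -m inch '[1,0,-0.032,0.027,0,0,0, 1,0,-0.063,0.055,0,0,0, 1,0,-0.093,0.084,0,0,0, 1,0,-0.123,0.113,0,0,0, 1,0,-0.123,0.113,0,0,0, 1,0,-0.123,0.113,0,0,0, 1,0,-0.123,0.113,0,0,0, 1,0,-0.123,0.113,0,0,0]' 35
python3 -m inch '[1,0,0,0,0,0,0, 1,0,0,0,0,0,0, 1,0,0,0,0,0,0, 1,0,0,0,0,0,0, 1,0,0,0,0,0,0, 1,0,0,0,0,0,0, 1,0,0,0,0,0,0, 1,0,0,0,0,0,0]' 35
python3 - <<'E'
from cell import r
from h import *
s=r.state();p=s['eef_pos'];print(p,s['ft_force'],np.abs(s['dq']).max())
h0=np.array([488.8,65.9])+250*np.array([np.cos(-.268),np.sin(-.268)])
print('angle',np.arctan2(p[2]-90,np.linalg.norm(h0-p[:2]))-.024,'by z',np.arcsin((p[2]-90)/250.07)-.024)
c=r.camera('side')
cv2.imwrite('pics/s7.png',cv2.resize(c['pixels'][100:280,130:330],None,fx=3,fy=3))
E
```

```text
t: 19.82
eef_pos: [557.8, 47.2, 267.4]
ee_rot: [0.796, 0.605, 0.001, 0.0]
ft_force: [-1.6, 6.2, 4.0]
finger_gap: 0.119
grasp_force: 35.0
t: 20.82
eef_pos: [557.8, 47.2, 267.4]
ee_rot: [0.796, 0.605, 0.001, 0.0]
ft_force: [-1.9, 6.2, 2.7]
finger_gap: 0.117
grasp_force: 35.0
[557.81161969  47.15948934 267.44684998] [-1.93692945  6.18078691  2.65980102] 0.0009778424998098726
angle 0.7584688767792162 by z 0.7649143369369799
```

View pics/s7.png

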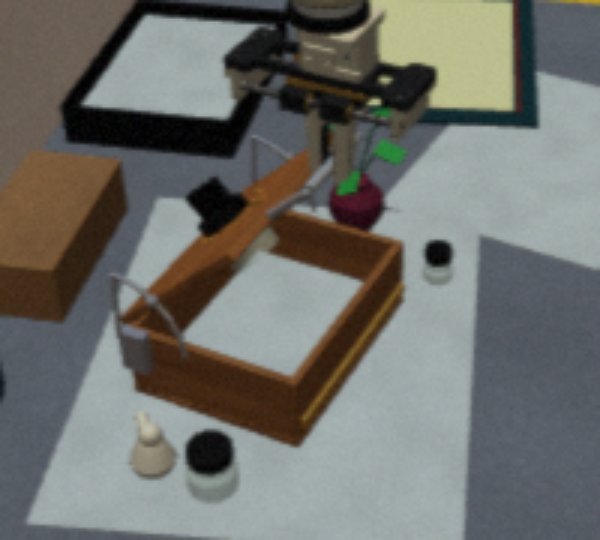

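The lid is held still at about 0.76, and the jars, bird and vase are where they were.

```bash
python3 -c "
from cell import r
print(r.job_done())"
```

```text
the job is handed in; nothing more can be done
None
```

The job is handed in: I turned the collar to its locked mark, raised the lid to about 1.05 rad, and eased it back to about 0.76 rad, where the gripper still holds it by the bar.

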